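# Arm the dot-peen marker and hold a printing block in its corner stops

### The arm

A 6-joint arm with a two-finger parallel gripper is mounted at the origin on the work surface. World frame = base frame: x ahead of the robot, y to its left, z up, the work surface at z = 0. Lengths are in m, angles in rad, forces in N, time in s.
With the tool pointing down it reaches from about 0.35 to 0.775 m from the base axis. Payload 7.3 kg.
Tool frame: the origin (TCP) lies between the finger pads; the fingertips stand 8 mm ahead of it and the grasp point (between the pads) lies 11 mm behind it (robot.nose_length is the distance from the TCP to the fingertips, in m); z points along the fingers, y is the line along which they close (so a half turn about z gives the same grasp; the last joint's range is limited). The gripper opens to 92 mm and grips with 3 to 60 N. Pads are 19 mm wide; open, the fingers measure 130 mm over their backs; the gripper's body (75 mm by 190 mm) begins 47 mm behind the grasp point.
Start: joints at [1.107, 0.342, 1.524, -0, 1.275, -0.146], TCP at [0.164, 0.499, 0.206] pointing down, gripper open.
Joint ranges: [-2.53, 2.53], [-0.77, 2.02], [0.04, 2.7], [-1, 4.14], [0.28, 2.66], [-3.11, 3.11]. Speed limits (rad/s): [2.57, 2.57, 3.14, 3.14, 3.14, 3.14].

### API

Orientations are given as [roll, pitch, yaw] about the fixed x, y, z axes, in that order (R = Rz(yaw) Ry(pitch) Rx(roll)).
In Python, from cell import robot gives the robot as it stands. The module is installed in compiled form; this text tells all that it offers.
- The arm moves only by the shell command python3 -m jog 'ROWS' [FORCE]. ROWS is JSON, a list that holds one entry, the list of rows, each a list of 5 numbers: the gripper's target within -1 to 1 (fully open at 1, half-way at 0, shut at -1), then the shift along the tool's x, y, z in m, then the turn about the tool's z in rad. A call has 1 to 5 rows; each row is the pose to reach, as a shift and turn from the pose commanded when the call began, along the tool's axes at that moment; what a row does not reach only later rows make up. A row lasts 1/12 s, in which the tool goes at most 41.7 mm and 7.16 degrees, less where a joint would pass 70% of its speed; a pose out of reach is approached as far as the arm can. A call with a gripper value outside its range is refused whole. The fingers move at their own pace and stop on an object; FORCE is the grip in N (left out, the last holds). Time passes only in rows, so rows that repeat a pose let the fingers close. It gives the time, the measured TCP pose, the force, the opening and the grip force at its end, in the units of the state.
- robot.observe(): the state, without advancing time (a new reading comes with each control period).
- robot.read_camera(name): name is "side" or "top"; returns the picture (480x640x3 uint8, red, green, blue); there is no depth.
- robot.camera_model(name): a dict with "camera_matrix" (3x3 intrinsics, pixels), "dist_coeffs" ([k1, k2, p1, p2, k3] as OpenCV has them; the pictures are not rectified), "position" and "attitude" of the camera in the world. Camera axes: x right, y down, z forward; pixel columns grow to the right and rows downward; lengths in m; the calibration is good to about 2 mm. A picture is of the moment at which its call begins. camera_model takes no time and is no camera call.
- robot.hand_in(): hands the job in; it is judged then, once.
The state is a dict: "time": time; "qpos": joint angles; "qvel": joint speeds; "joint_efforts": joint torques, N m; "tool_pos": TCP position; "tool_rot": TCP orientation; "contact_force": force on the tool from outside, world axes, zero at the start; "torque": the same for the moment, N m; "opening": finger opening in m; "grip_force": force on a finger pad.
Only numpy, scipy, OpenCV 4.12 (cv2) and the standard library are available. Lean on these libraries where they do the work, as an engineer would, in place of code of your own. Each camera call takes 0.05 s, during which the arm holds its last target. There are 200 camera calls.

### The job

The bench marker is to peck a number into the bare strip at one end of the long printing block. Ready the marker on its control box by pressing right down, one at a time, the first key (wake), the third (next programme) and the fourth (arm), counted from the mushroom stop, and neither the second key nor the mushroom; only then fetch the long block and, pins up and bare end foremost under the stylus, press it flat on the marker's bed firmly into the corner, flush against the end stop and the side stop at once, without ramming it or bumping the marking head. The marker pecks only as long as both stops feel the block, so finish still holding it and pressing it against both, and leave the other things on the bench where they lie.

Things in the scene. Friction and masses are not known exactly. Their poses are not given: they have to be found in the camera images.
- key1 (a joint): first key of the marker's control box, the one next to the mushroom stop (wake): 0 m up, 0.006 m fully down; springs back; 1.5 N starts it moving, 5 N is fully down. The keys are white round caps of 22 mm diameter in dark collars of 38 mm diameter, in one row 40 mm apart
- key2 (a joint): second key in the row (previous programme), same make; not to be pressed
- key3 (a joint): third key in the row (next programme), same make; to be pressed
- key4 (a joint): fourth and last key in the row, farthest from the mushroom stop (arm), same make; to be pressed
- key1_top (a point): centre of the top face of the first key's cap; z points up, x and y are the control box's: +y runs along the row towards the mushroom stop, x away from the robot. The cap stands 10 mm proud of its collar, its top 62 mm above the bench when up; it is pressed straight down. The grey control box, 110 x 235 x 40 mm, is fixed to the bench
- key2_top (a point): centre of the top face of the second key, same axes
- key3_top (a point): centre of the top face of the third key, same axes
- key4_top (a point): centre of the top face of the fourth key, same axes
- mushroom: mushroom emergency stop at the +y end of the control box, 38 mm across, its head reaching 74 mm above the bench, 56 mm from the first key; not to be pressed
- long_block_center (a point): centre (half-way up) of the long wooden printing block, 140 (x) x 54 (y) x 48 (z) mm, about 0.26 kg, lying loose on the bench pins upward; x along its length towards the bare end, z up. The brass pins on its dark-stained top stand 3 mm up and leave a bare light strip, 37 mm, at the +x end
- long_block_bare_end (a point): middle of the end face at the bare (+x) end of the long block, 70 mm from its centre; same axes
- long_block: the long printing block itself; origin under its centre, same axes
- corner (a point): inner corner of the marker's two stops, at its bed's top face, 20 mm above the bench. x points square into the end stop, y into the side stop, z up. The level bed of ground steel (friction on wood about 0.3) runs from x -190 to +25 and from y -119 mm. The stops are 10 mm high, 14 mm thick: fingertips kept 13 mm above the bed pass over them. A block home has its centre at (-70, -27, +24) mm
- end_stop: steel strip across the end of the bed, 119 mm long, face at x = 0 of the corner, square to x; fixed
- side_stop: steel strip along the bed, face at y = 0 of the corner, square to y, running from 160 mm behind the corner to 10 mm beyond it; fixed
- stylus_tip (a point): tip of the stylus, fixed, 15 mm behind (-x) and 27 mm to -y of the corner, 75 mm above the bed, so 27 mm above a block's top: the block is brought in low along x. The stylus is a pen, 14 mm thick from 14 mm above its tip, 26 mm thick from 34 mm. Axes as the corner's
- head: marking head, fixed on the marker; origin on the bench, 75 mm to -x and 40 mm to -y of the corner. Over the stylus its housing spans x -40 to +10, y -72 to +28 mm from the corner, from 170 mm above the bed up; its column stands 110 mm to +y of the corner, 383 mm above the bench. Gripped 40 mm behind its centre the block is held clear of the head
- square_block: square printing block 100 x 100 x 48 mm, all of its top set with pins, loose on the bench; not to be disturbed
- hammer: hammer with wooden handle, 220 mm, lying on the bench; not to be disturbed
- pliers: steel pliers, 140 mm, lying on the bench; not to be disturbed
- brass_coil: closed coil of brass strip, 64 mm across, 14 mm high, lying on the bench; not to be disturbed
- file: flat file with wooden handle, 300 mm, lying on the bench; not to be disturbed
- pin_tin: small open box of pins with its lid tipped back, 95 x 85 mm, about 80 mm high over the lid; not to be disturbed
- punch_pot: pot of punches, 80 mm across, 100 mm high, the punches up to 155 mm; not to be disturbed

How it is judged:
On the way, in this order (a step that is already met when the one before it is completed fails the run):
1. the first key (wake) is pressed right down, alone, the long block still where it lay (value of joint key1 above 0.004 m and value of joint each of key2, key3, key4 below 0.002 m and distance of long_block from where it was at the start of the episode below 0.02 m), for 0.05 s.
2. then the third key (next programme), alone (value of joint key3 above 0.004 m and value of joint each of key1, key2, key4 below 0.002 m and distance of long_block from where it was at the start of the episode below 0.02 m), for 0.05 s.
3. then the fourth key (arm), alone (value of joint key4 above 0.004 m and value of joint each of key1, key2, key3 below 0.002 m and distance of long_block from where it was at the start of the episode below 0.02 m), for 0.05 s.
At the end, for the whole second after the job is handed in: the long block lies flat on the bed (tilt under 0.05 rad), pins up, bare end within 4 mm of the end stop and side within 4 mm of the side stop, square to them within 0.035 rad, pressing on each with over 3 N and still held by the fingers, through the last second (contact force between long_block and end_stop above 3 N and contact force between long_block and side_stop above 3 N and x of long_block_bare_end in the frame of corner between -0.004 and 0.003 m and y of long_block_center in the frame of corner between -0.031 and -0.024 m and z of long_block_center in the frame of corner between 0.02 and 0.028 m and angle between the x axis of long_block_center and the x axis of corner, either way round below 0.035 rad and angle between long_block_center's own z axis and vertical below 0.05 rad and contact force between the fingers and long_block above 2 N); the arm keeps its last pose, push and grip.
It fails at once if the second key is pressed (more than 3 mm) (value of joint key2 above 0.003 m).
It fails at once if the mushroom stop is struck (more than 2 N) (contact force between mushroom and anything else above 2 N).
It fails at once if the marking head is hit (more than 8 N) (contact force between head and anything else above 8 N).
It fails at once if the block is rammed against a stop (more than 60 N) (contact force between long_block and end_stop above 60 N or contact force between long_block and side_stop above 60 N).
It fails at once if another thing on the bench is moved by more than 30 mm (distance of any of square_block, hammer, pliers, brass_coil, file, pin_tin, punch_pot from where it was at the start of the episode above 0.03 m).
It also fails if it takes over 64 s, if anything falls off the work surface, if the arm or the gripper's body presses on something with over 40 N, if the wrist force passes 120 N, or if a joint passes its speed limit or range.

## Working session

There is one attempt and no reset: what is moved stays moved. The work goes in short steps, Python scripts to look and compute and a shell command to move; the robot and the scene stay as the last step left them, time stands still between calls to the robot, and variables do not carry over. Pictures are saved under pics/ and viewed, at most 10 in all, crops included, and the job is handed in when it is done.

```bash
mkdir -p pics
cat > h.py <<'E'
import numpy as np, cv2
from cell import robot
from scipy.spatial.transform import Rotation as R
def snap(name,fn=None):
    im=robot.read_camera(name)
    if fn: cv2.imwrite('pics/'+fn,im[:,:,::-1])
    return im
def cam(name):
    m=robot.camera_model(name); return m,np.array(m["camera_matrix"]),np.array(m["dist_coeffs"]),np.array(m["position"])
def rot(a):
    a=np.array(a); 
    return a if a.shape==(3,3) else (R.from_euler('xyz',a).as_matrix() if a.size==3 else R.from_quat(a).as_matrix())
def ray(name,px):
    m,K,D,p=cam(name)
    u=cv2.undistortPoints(np.array(px,float).reshape(-1,1,2),K,D).reshape(-1,2)
    return p,(rot(m["attitude"])@np.c_[u,np.ones(len(u))].T).T
def plane(name,px,z):
    p,d=ray(name,px); return p+d*((z-p[2])/d[:,2])[:,None]
def proj(name,P):
    m,K,D,p=cam(name); A=rot(m["attitude"]).T
    return cv2.projectPoints(np.array(P,float).reshape(-1,3),cv2.Rodrigues(A)[0],-A@p,K,D)[0].reshape(-1,2)
E
python3 - <<'E'
from h import *
for n in("top","side"):
    snap(n,n+'0.png'); print(robot.camera_model(n))
print(robot.observe(),robot.nose_length)
E
```

```text
{'camera_matrix': array([[471.21306413,   0.        , 325.04316664],
       [  0.        , 471.21306413, 241.78608898],
       [  0.        ,   0.        ,   1.        ]]), 'dist_coeffs': array([-0.07625536,  0.        ,  0.        ,  0.        ,  0.        ]), 'position': array([ 0.37823109, -0.10359612,  1.12145104]), 'attitude': array([-2.93197549,  0.00447293, -1.54651665])}
{'camera_matrix': array([[478.37191151,   0.        , 315.94346914],
       [  0.        , 478.37191151, 235.76605998],
       [  0.        ,   0.        ,   1.        ]]), 'dist_coeffs': array([0.04548347, 0.        , 0.        , 0.        , 0.        ]), 'position': array([ 0.0563332 , -0.76288511,  0.75386923]), 'attitude': array([-2.23907559, -0.00934972, -0.689775  ])}
{'time': 0.1, 'qpos': array([ 1.10698678e+00,  3.42634567e-01,  1.52488874e+00, -1.95490933e-05,
        1.27539570e+00, -1.45988476e-01]), 'qvel': array([-5.45300107e-04, -1.47020454e-03, -4.12854416e-04, -7.61993644e-04,
        3.19858068e-04, -9.44389213e-05]), 'joint_efforts': array([ 3.33762211e-03, -4.32001483e+01, -2.44696981e+01,  7.21528823e-02,
        5.25229471e-02, -7.59131467e-05]), 'tool_pos': array([0.16387097, 0.49837544, 0.2056355 ]), 'tool_rot': array([-3.14027769e+00, -1.74449484e-04,  2.82377717e+00]), 'contact_force': array([0.21975106, 0.85839158, 0.13523386]), 'torque': array([-0.0626275 , -0.04843866,  0.03713669]), 'grip_force': 0.0, 'opening': 0.09144303519467362} 0.008
```

View pics/top0.png

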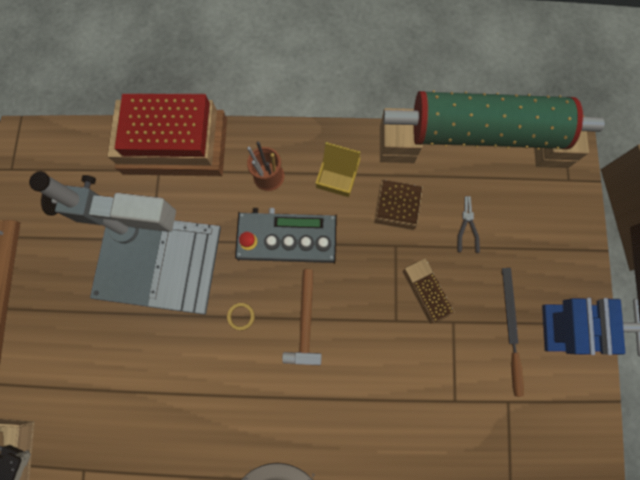

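View pics/side0.png

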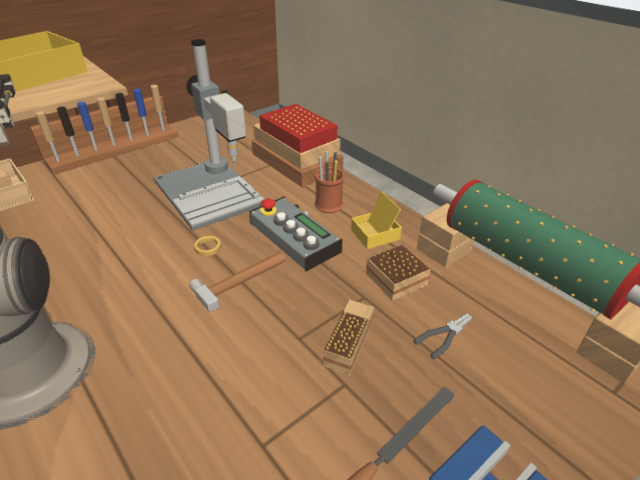

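Top view: mushroom at (247,240), keys at about (271,241), (288,242), (306,242) and (323,243). The long block is at (428,290) with its bare end up-left at (418,270), and the marker bed is around (160,262). Next I'll enlarge the marker and measure.

Run:
```python
from h import *
t=cv2.imread('pics/top0.png'); s=cv2.imread('pics/side0.png')
a=cv2.resize(t[185:325,85:235],None,fx=4,fy=4,interpolation=cv2.INTER_CUBIC)
b=cv2.resize(s[150:240,145:280],None,fx=4,fy=4,interpolation=cv2.INTER_CUBIC)
cv2.imwrite('pics/mt.png',a); cv2.imwrite('pics/ms.png',b)
# keys: white blobs
def blobs(im,mask,lo,hi):
    n,l,st,c=cv2.connectedComponentsWithStats(mask.astype(np.uint8)); return [(c[i],st[i,4]) for i in range(1,n) if lo<st[i,4]<hi]
for n,im,(y0,y1,x0,x1) in (("top",t,(225,258,260,335)),("side",s,(200,255,270,325))):
    g=im[y0:y1,x0:x1].min(2)>150
    px=sorted([tuple(c+[x0,y0]) for c,_ in blobs(im,g,20,400)])
    print(n,np.round(px,1).tolist()); print(plane(n,px,.062).round(4).tolist())
# block: light bare strip & dark top in top view; corners by minAreaRect of union
hsv=cv2.cvtColor(t,cv2.COLOR_BGR2HSV)
c=t[250:330,395:460]; cv2.imwrite('pics/bl.png',cv2.resize(np.hstack([c]),None,fx=7,fy=7,interpolation=cv2.INTER_CUBIC))
```

```text
top [[271.2, 240.0], [288.4, 240.7], [305.6, 241.1], [323.1, 241.8]]
[[0.6047, 0.0308, 0.062], [0.6041, -0.0091, 0.062], [0.604, -0.0487, 0.062], [0.6034, -0.0889, 0.062]]
side [[281.0, 215.3], [290.5, 223.2], [300.7, 230.9], [311.2, 239.1]]
[[0.6037, 0.0259, 0.062], [0.6024, -0.0149, 0.062], [0.6026, -0.0541, 0.062], [0.6025, -0.0936, 0.062]]
```

View pics/mt.png

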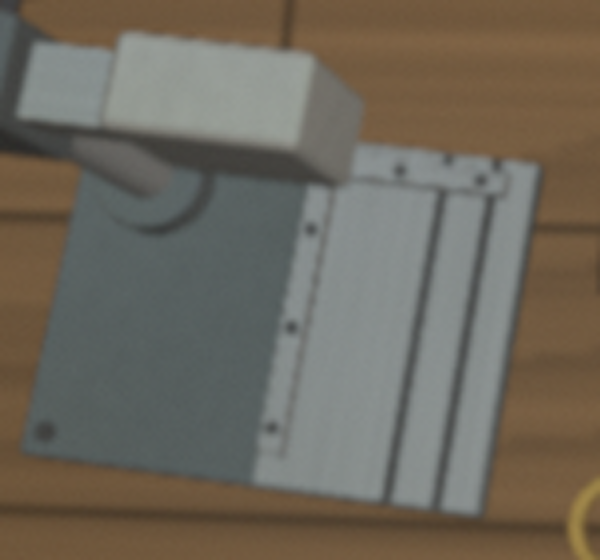

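View pics/ms.png

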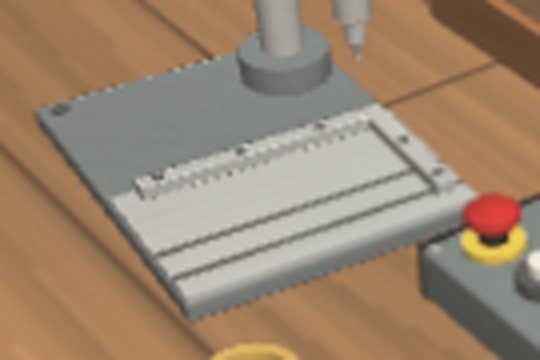

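View pics/bl.png

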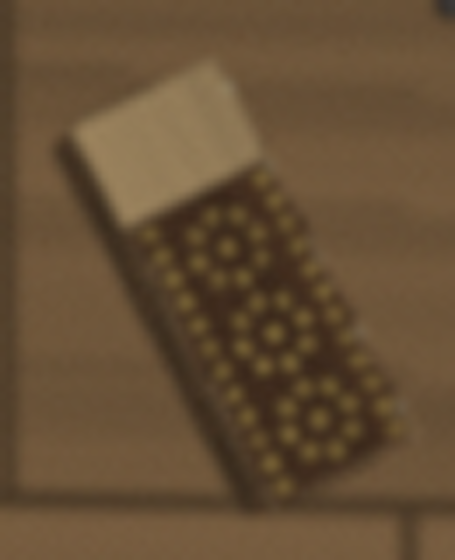

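The crops show the following:
- **Marker:** the bed's right edge runs from crop (541,163) to (483,515). The side stop face runs from about (331,200) to (285,455), and the end stop face from about (360,182) to (500,195).
- **Block:** the bare strip corners are at crop (72,133), (212,60), (262,158) and (122,225). The far end corners are near (265,500) and (405,430).

Run:
```python
from h import *
f=lambda p:(np.array(p,float)+.5)/4-.5+[85,185]
A=plane("top",f([[541,163],[483,515],[255,485]]),.02)
print("bed",A.round(4).tolist(),np.linalg.norm(A[0]-A[1]))
x=A[0]-A[1]; x/=np.linalg.norm(x); y=np.array([-x[1],x[0],0]); print("yaw",np.arctan2(x[1],x[0]))
print("corner from bed",(A[0]-.025*x+.119*y).round(4))
S=plane("top",f([[333,190],[285,455]]),.02); E=plane("top",f([[360,182],[500,195]]),.02)
S3=plane("top",f([[333,190],[285,455]]),.03); E3=plane("top",f([[360,182],[500,195]]),.03)
for s,e in((S,E),(S3,E3)):
    a=np.linalg.solve(np.c_[(s[1]-s[0])[:2],-(e[1]-e[0])[:2]],(e[0]-s[0])[:2]); print("corner lines",(s[0]+a[0]*(s[1]-s[0])).round(4), [np.arctan2(*(v[0]-v[1])[[1,0]]) for v in (s,e)])
# side crop: stop face toe corner ~ (371,127)/4+(145,150); tip (358,60)
g=lambda p:(np.array(p,float)+.5)/4-.5+[145,150]
print("side corner",plane("side",g([[370,124]]),.03).round(4), "bed right back/front",plane("side",g([[478,190],[190,300]]),.02).round(4).tolist())
print("stylus tip",plane("side",g([[358,60]]),.095).round(4))
k=lambda p:(np.array(p,float)+.5)/7-.5+[395,250]
B=plane("top",k([[72,133],[212,60],[262,158],[122,225],[268,500],[405,430]]),.048)
print("block",B.round(4).tolist())
print("sizes",np.linalg.norm(B[0]-B[1]),np.linalg.norm(B[0]-B[3]),np.linalg.norm(B[1]-B[2]))
e=(B[0]+B[1])/2; w=(B[4]+B[5])/2; m=(B[2]+B[3])/2
u=e-w; print("len",np.linalg.norm(u)); 
v=B[0]-B[1]; print("yaws",np.arctan2(u[1],u[0]),np.arctan2(v[1],v[0])-np.pi/2,np.arctan2(*(e-m)[[1,0]]))
print("centre",((e+w)/2).round(4))
print("pot base",plane("top",[[268,186]],0).round(3), "rim",plane("top",[[265,162]],.1).round(3))
```

```text
bed [[0.647, 0.1624, 0.02], [0.4352, 0.182, 0.02], [0.4484, 0.3192, 0.02]] 0.2127621628856187
yaw -0.09207623474101555
corner from bed [0.6331 0.2832 0.02  ]
corner lines [0.6339 0.2881 0.02  ] [np.float64(-0.08773418877474386), np.float64(1.4998208983517534)]
corner lines [0.6316 0.2845 0.03  ] [np.float64(-0.08773418877474416), np.float64(1.4998208983517525)]
side corner [[0.6315 0.2761 0.03  ]] bed right back/front [[0.6513, 0.1716, 0.02], [0.4379, 0.1817, 0.02]]
stylus tip [[0.6176 0.2578 0.095 ]]
block [[0.5476, -0.2787, 0.048], [0.5731, -0.3255, 0.048], [0.5407, -0.3415, 0.048], [0.5175, -0.2949, 0.048], [0.4291, -0.3413, 0.048], [0.4524, -0.3865, 0.048]]
sizes 0.05325986278605802 0.03417535072047502 0.036128978666164435
len 0.13456681274782492
yaws 0.4770226055418047 0.4983993497535577 0.4745596908672191
centre [ 0.5006 -0.333   0.048 ]
pot base [[0.756 0.053 0.   ]] rim [[0.78  0.049 0.1  ]]
```

```bash
cat > go.py <<'E'
import sys; from h import *
o=robot.observe(); r=rot(o["tool_rot"]); t=np.array(eval(sys.argv[1])); d=r.T@(t[:3]-o["tool_pos"])
yaw=o["tool_rot"][2]; th=(yaw-t[3]+np.pi)%(2*np.pi)-np.pi
print("t",o["time"],"pos",o["tool_pos"].round(4),"yaw",round(yaw,3),"F",o["contact_force"].round(1),"need",d.round(4),"turn",round(th,3),"dist",np.linalg.norm(d).round(3))
E
python3 -m jog '[[[-1,-0.0276,-0.0286,0.0044,-0.064],[-1,-0.0552,-0.0572,0.0088,-0.128],[-1,-0.0828,-0.0858,0.0132,-0.19],[-1,-0.11,-0.114,0.0176,-0.255],[-1,-0.138,-0.143,0.022,-0.318]]]' 20
python3 go.py '[.38,.05,.15,3.1416]'
```

```text
time: 0.52
tool_pos: [0.2505, 0.3181, 0.1838]
tool_rot: [-3.141, -0.0, -3.137]
contact_force: [0.6, 0.1, -0.1]
opening: 0.0633
grip_force: 0.0
t 0.5167 pos [0.2505 0.3181 0.1838] yaw -3.137 F [ 0.6  0.1 -0.1] need [-0.1284 -0.2687  0.0338] turn 0.004 dist 0.3
```

```bash
python3 -m jog '[[[-1,-0.017,-0.036,0.005,0],[-1,-0.034,-0.072,0.01,0],[-1,-0.051,-0.108,0.015,0],[-1,-0.068,-0.144,0.02,0],[-1,-0.085,-0.18,0.025,0]]]' >/dev/null
python3 -m jog '[[[-1,-0.033,-0.03,0.006,0],[-1,-0.066,-0.06,0.01,0],[-1,-0.1,-0.085,0.014,0],[-1,-0.135,-0.095,0.02,0],[-1,-0.17,-0.105,0.025,0]]]' >/dev/null
python3 go.py '[.605,.031,.085,3.1416]'
```

```text
t 1.35 pos [0.507  0.0327 0.1336] yaw 3.139 F [0.1 0.3 0. ] need [-0.098  -0.0014  0.0486] turn -0.002 dist 0.109
```

Move over key 1 and check with a picture from the side camera.

```bash
python3 -m jog '[[[-1,-0.033,0,0.01,0],[-1,-0.066,-0.001,0.02,0],[-1,-0.098,-0.001,0.035,0],[-1,-0.098,-0.001,0.049,0],[-1,-0.098,-0.001,0.049,0]]]'
python3 - <<'E'
from h import *
s=snap("side"); a=cv2.resize(s[130:280,190:370],None,fx=4,fy=4,interpolation=cv2.INTER_CUBIC); cv2.imwrite('pics/k1.png',a[:,:,::-1])
E
```

```text
time: 1.77
tool_pos: [0.6023, 0.0338, 0.081]
tool_rot: [3.141, -0.007, 3.142]
contact_force: [-1.6, -0.6, -0.2]
opening: 0.0004
grip_force: 0.0
```

View pics/k1.png

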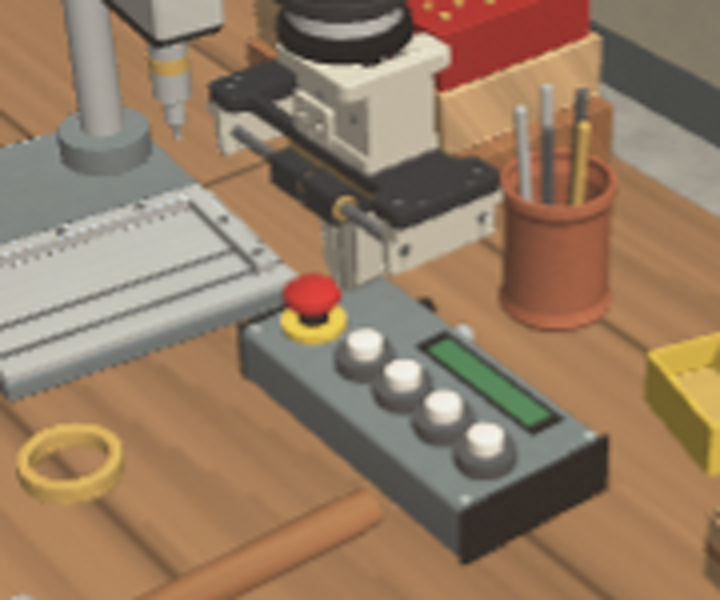

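The picture shows the closed fingertips at about crop (355,283), above and behind key 1 (366,345). I'll compare that with the projected tip position.

Run:
```python
from h import *
o=robot.observe(); p=o["tool_pos"]; print(p,o["tool_rot"],o["contact_force"])
P=[p-[0,0,.008],[.605,.031,.062],p+[0,0.019,-.008],p-[0,0.019,.008],p-[.0095,0.019,.008]]
print(((proj("side",P)-[190,130])*4).round(0)); print(proj("top",P[:2]))
s=cv2.imread('pics/side0.png'); t=snap("top")
cv2.imwrite('pics/k1t.png',cv2.resize(t[170:290,200:360],None,fx=4,fy=4,interpolation=cv2.INTER_CUBIC)[:,:,::-1])
```

```text
[0.60196258 0.03394337 0.08280537] [ 3.14109798 -0.00543618 -3.14141634] [ 0.56506187 -0.63892615 -0.33291715]
[[353. 319.]
 [361. 337.]
 [335. 306.]
 [371. 333.]
 [359. 339.]]
[[269.08583058 239.97487329]
 [271.09281093 239.89320048]]
```

View pics/k1t.png

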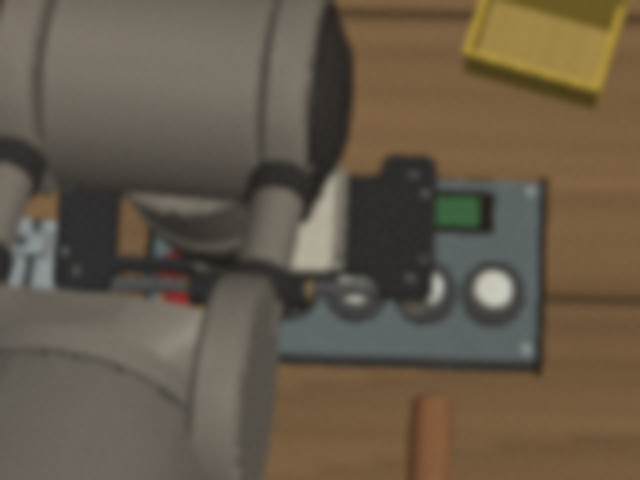

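```bash
python3 - <<'E'
from h import *
def tri(a,b):
    p,d=ray("top",[a]);q,e=ray("side",[b]);d=d[0]/np.linalg.norm(d[0]);e=e[0]/np.linalg.norm(e[0])
    s=np.linalg.lstsq(np.c_[d,-e],q-p,rcond=None)[0];A=p+s[0]*d;B=q+s[1]*e
    return ((A+B)/2).round(3),np.linalg.norm(A-B).round(4)
ft=lambda x,y:[200+x/4,170+y/4]; fs=lambda x,y:[190+x/4,130+y/4]
print("-x-y",tri(ft(428,292),fs(397,222))); print("+x-y",tri(ft(432,162),fs(498,182)))
print("key1/4",tri([271.2,240],[281.5,214]),tri([323.1,241.8],[311.5,237.5]))
E
python3 -m jog '[[[-1,0,0,0,0],[-1,0,0,0,0],[-1,0,0,0,0],[-1,0,0,0,0],[-1,0,0,0,0]]]'
```

```text
-x-y (array([ 0.57 , -0.059,  0.204]), np.float64(0.0002))
+x-y (array([ 0.638, -0.059,  0.202]), np.float64(0.0018))
key1/4 (array([0.606, 0.03 , 0.062]), np.float64(0.0034)) (array([ 0.605, -0.09 ,  0.063]), np.float64(0.0033))
time: 2.28
tool_pos: [0.6036, 0.0339, 0.086]
tool_rot: [-3.142, 0.001, -3.141]
contact_force: [-0.4, 0.3, -0.4]
opening: 0.0002
grip_force: 0.0
```

```bash
python3 -m jog '[[[-1,-0.002,-0.003,0.006,0],[-1,-0.002,-0.003,0.012,0],[-1,-0.002,-0.003,0.016,0],[-1,-0.002,-0.003,0.016,0],[-1,-0.002,-0.003,0.016,0]]]'
python3 -m jog '[[[-1,0,0,0.002,0],[-1,0,0,0.004,0],[-1,0,0,0.006,0],[-1,0,0,0.007,0],[-1,0,0,0.007,0]]]'
python3 - <<'E'
from h import *
s=snap("side"); a=cv2.resize(s[130:280,190:370],None,fx=4,fy=4,interpolation=cv2.INTER_CUBIC); cv2.imwrite('pics/k2.png',a[:,:,::-1])
print(robot.observe()["contact_force"],robot.observe()["tool_pos"])
E
```

```text
time: 2.7
tool_pos: [0.6051, 0.0309, 0.0685]
tool_rot: [3.141, -0.001, -3.142]
contact_force: [0.4, 0.8, -0.0]
opening: 0.0006
grip_force: 0.0
time: 3.12
tool_pos: [0.6053, 0.0309, 0.0619]
tool_rot: [3.141, -0.0, -3.141]
contact_force: [-0.4, 0.1, -0.3]
opening: 0.0004
grip_force: 0.0
[-0.66152194  0.05143445  0.34172101] [0.60539643 0.03089243 0.06207115]
```

View pics/k2.png

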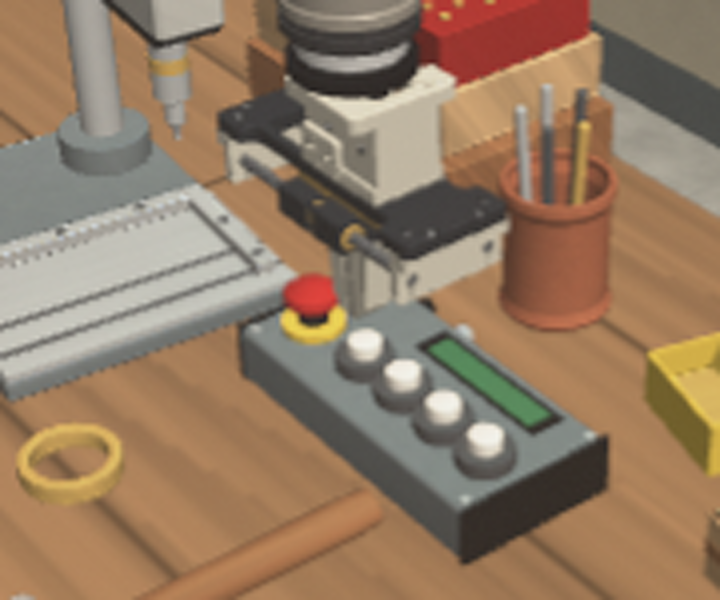

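The fingertips are still visible above key 1 and no force is felt, so the real tips sit about 20 mm higher than the nominal length implies. I'll go down in small steps and watch the force.

```bash
python3 -m jog '[[[-1,0,0,0.003,0],[-1,0,0,0.006,0],[-1,0,0,0.009,0],[-1,0,0,0.01,0],[-1,0,0,0.01,0]]]'|egrep 'pos|force'
python3 -m jog '[[[-1,0,0,0.001,0],[-1,0,0,0.002,0],[-1,0,0,0.003,0],[-1,0,0,0.003,0],[-1,0,0,0.003,0]]]'|egrep 'pos|force'
python3 - <<'E'
from h import *
# predicted key tops / how much of key cap white is hidden
s=snap("side"); cv2.imwrite('pics/k3.png',s[:,:,::-1]); g=s[195:260,265:325].min(2)>150
n,l,st,c=cv2.connectedComponentsWithStats(g.astype(np.uint8)); print([((c[i]+[265,195]).round(1).tolist(),int(st[i,4])) for i in range(1,n) if st[i,4]>5])
E
```

```text
tool_pos: [0.6052, 0.0309, 0.0517]
contact_force: [0.7, 0.6, -0.0]
grip_force: 0.0
tool_pos: [0.6055, 0.0309, 0.0492]
contact_force: [0.1, -0.9, 0.3]
grip_force: 0.0
[([302.2, 200.5], 141), ([283.7, 205.5], 42), ([290.7, 207.0], 14), ([305.8, 212.5], 11), ([281.2, 215.8], 50), ([290.6, 223.2], 60), ([300.7, 230.9], 64), ([311.2, 239.1], 63)]
```

```bash
for i in 1; do
python3 -m jog '[[[-1,0,0,0.001,0],[-1,0,0,0.002,0],[-1,0,0,0.003,0],[-1,0,0,0.003,0],[-1,0,0,0.003,0]]]'|egrep 'pos|t_force'
python3 -m jog '[[[-1,0,0,0.001,0],[-1,0,0,0.002,0],[-1,0,0,0.003,0],[-1,0,0,0.003,0],[-1,0,0,0.003,0]]]'|egrep 'pos|t_force'
done
python3 - <<'E'
from h import *
s=snap("side"); cv2.imwrite('pics/k4.png',cv2.resize(s[180:250,250:340],None,fx=6,fy=6,interpolation=cv2.INTER_CUBIC)[:,:,::-1])
E
```

```text
tool_pos: [0.6055, 0.0308, 0.0461]
contact_force: [-0.3, -0.9, -0.0]
tool_pos: [0.6054, 0.0309, 0.0431]
contact_force: [-0.2, -0.3, -0.3]
```

View pics/k4.png

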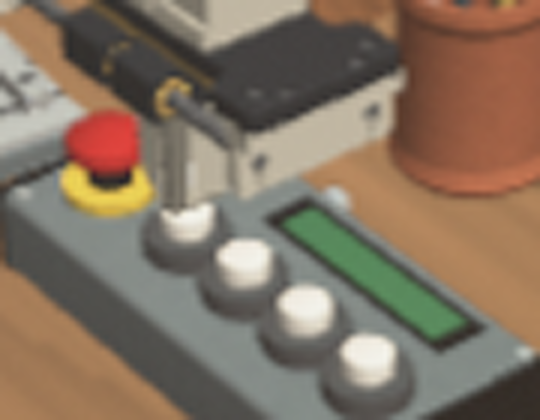

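The closed tips now cover the back half of key 1's cap (crop 188,212), close to its top. I'll carry on in 1 mm steps.

```bash
python3 -m jog '[[[-1,0,0,0.001,0],[-1,0,0,0.002,0],[-1,0,0,0.002,0],[-1,0,0,0.002,0]]]'|egrep 'pos|t_force'
python3 -m jog '[[[-1,0,0,0.001,0],[-1,0,0,0.002,0],[-1,0,0,0.002,0],[-1,0,0,0.002,0]]]'|egrep 'pos|t_force'
```

```text
tool_pos: [0.6057, 0.0308, 0.0414]
contact_force: [-0.5, -0.7, 1.8]
tool_pos: [0.6057, 0.0308, 0.0394]
contact_force: [0.2, 0.5, 2.7]
```

Contact came at TCP z≈0.0415, so the real tips stand about 20 mm behind the reported TCP. Now I'll press it right down.

```bash
python3 -m jog '[[[-1,0,0,0.0015,0],[-1,0,0,0.003,0],[-1,0,0,0.004,0],[-1,0,0,0.004,0],[-1,0,0,0.004,0]]]'|egrep 'pos|t_force'
python3 -m jog '[[[-1,0,0,0.001,0],[-1,0,0,0.001,0],[-1,0,0,0.001,0],[-1,0,0,0.001,0]]]'|egrep 'pos|t_force'
```

```text
tool_pos: [0.6057, 0.0308, 0.0357]
contact_force: [-1.4, 0.4, 7.0]
tool_pos: [0.6057, 0.0308, 0.0356]
contact_force: [-3.3, -0.9, 12.6]
```

```bash
python3 -m jog '[[[-1,0,0,-0.01,0],[-1,0,0,-0.022,0],[-1,0.0005,-0.035,-0.022,0],[-1,0.001,-0.07,-0.022,0],[-1,0.001,-0.08,-0.022,0]]]'|egrep 'pos|t_force'
python3 -m jog '[[[-1,0,0,0.004,0],[-1,0,0,0.009,0],[-1,0,0,0.013,0],[-1,0,0,0.016,0],[-1,0,0,0.016,0]]]'|egrep 'pos|t_force'
python3 go.py '[.604,-.049,.0355,3.1416]'
```

```text
tool_pos: [0.6044, -0.053, 0.0562]
contact_force: [-0.1, -0.9, 0.5]
tool_pos: [0.604, -0.0479, 0.0393]
contact_force: [-2.0, 0.7, 2.8]
t 7.1833 pos [ 0.604  -0.0479  0.0393] yaw -3.14 F [-2.   0.7  2.8] need [-0.     -0.0011  0.0038] turn 0.002 dist 0.004
```

Key 3 is in contact as expected. I'll press it right down, then go to key 4.

```bash
python3 -m jog '[[[-1,0,0,0.0015,0],[-1,0,0,0.003,0],[-1,0,0,0.0045,0],[-1,0,0,0.005,0],[-1,0,0,0.005,0]]]'|egrep 'pos|t_force'
python3 -m jog '[[[-1,0,0,-0.01,0],[-1,0,0,-0.022,0],[-1,0,-0.025,-0.022,0],[-1,0,-0.041,-0.022,0],[-1,0,-0.041,-0.022,0]]]'|egrep 'pos|t_force'
python3 -m jog '[[[-1,0,0,0.004,0],[-1,0,0,0.009,0],[-1,0,0,0.013,0],[-1,0,0,0.017,0],[-1,0,0,0.017,0]]]'|egrep 'pos|t_force'
python3 go.py '[.604,-.0895,.0355,3.1416]'
```

```text
tool_pos: [0.6045, -0.0482, 0.0358]
contact_force: [-2.1, 3.2, 5.6]
tool_pos: [0.6051, -0.0933, 0.0579]
contact_force: [0.3, -0.1, 0.5]
tool_pos: [0.6042, -0.0893, 0.0393]
contact_force: [-1.5, 0.3, 1.7]
t 8.4333 pos [ 0.6042 -0.0893  0.0393] yaw -3.141 F [-1.5  0.3  1.7] need [ 0.0002 -0.0002  0.0038] turn 0.001 dist 0.004
```

```bash
python3 -m jog '[[[-1,0,0,0.0015,0],[-1,0,0,0.003,0],[-1,0,0,0.0045,0],[-1,0,0,0.005,0],[-1,0,0,0.005,0]]]'|egrep 'pos|t_force'
python3 -m jog '[[[-1,0,0,-0.03,0],[-1,0,0,-0.06,0],[-1,0,0,-0.09,0],[-1,0,0,-0.09,0]]]'|egrep 'pos|t_force'
python3 go.py '[.4635,-.3525,.12,3.6216]'
```

```text
tool_pos: [0.6044, -0.0896, 0.0357]
contact_force: [-2.1, 3.5, 6.6]
tool_pos: [0.6081, -0.0913, 0.1315]
contact_force: [1.3, -0.1, 1.5]
t 9.1833 pos [ 0.6081 -0.0913  0.1315] yaw -3.141 F [ 1.3 -0.1  1.5] need [ 0.1448 -0.2611  0.0108] turn -0.48 dist 0.299
```

```bash
python3 -m jog '[[[1,0.024,-0.0435,0.002,-0.08],[1,0.048,-0.087,0.004,-0.16],[1,0.0725,-0.1305,0.006,-0.24],[1,0.097,-0.174,0.008,-0.32],[1,0.121,-0.2175,0.009,-0.4]]]'|egrep 'pos|t_force'
python3 - <<'E'
from h import *
print(proj("side",[[.57,-.064,z] for z in (.08,.1,.12,.14,.16)]).round(1).tolist())
E
python3 go.py '[.464,-.3525,.10,3.6216]'
```

```text
tool_pos: [0.5021, -0.2736, 0.1168]
contact_force: [-0.1, -0.5, 0.1]
[[292.0, 232.2], [291.8, 225.3], [291.7, 218.2], [291.5, 210.9], [291.2, 203.4]]
t 9.6 pos [ 0.5021 -0.2736  0.1168] yaw -2.737 F [-0.1 -0.5  0.1] need [ 0.0661 -0.0575  0.0168] turn -0.075 dist 0.089
```

```bash
python3 -m jog '[[[1,0.033,-0.029,0.008,-0.04],[1,0.066,-0.0575,0.017,-0.075],[1,0.066,-0.0575,0.017,-0.075],[1,0.066,-0.0575,0.017,-0.075]]]'|egrep 'pos|t_force|open'
python3 go.py '[.464,-.3525,.045,3.6216]'
python3 - <<'E'
from h import *
s=snap("side"); t=snap("top")
a=cv2.resize(s[255:405,290:420],(520,600)); b=cv2.resize(t[240:340,380:460],(280,350)); c=np.zeros((600,800,3),np.uint8); c[:,:520]=a; c[:350,520:]=b
cv2.imwrite('pics/g1.png',c[:,:,::-1])
E
```

```text
tool_pos: [0.4632, -0.3531, 0.0991]
contact_force: [0.0, 1.8, 0.3]
opening: 0.0557
t 9.9333 pos [ 0.4632 -0.3531  0.0991] yaw -2.671 F [0.  1.8 0.3] need [-0.001   0.0001  0.0541] turn -0.01 dist 0.054
```

View pics/g1.png

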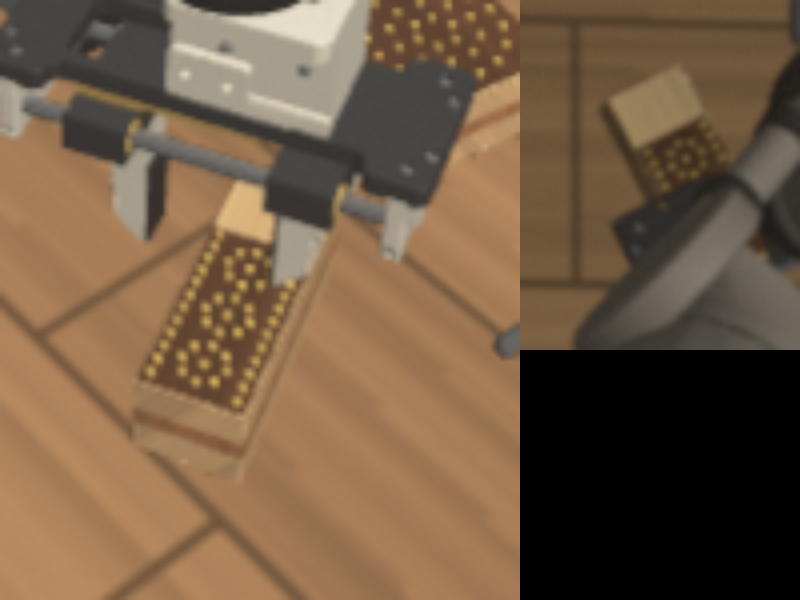

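Run:
```python
from h import *
o=robot.observe(); p=o["tool_pos"]; r=rot(o["tool_rot"]); print(o["opening"],p)
for h in (.0557/2+.0095,):
    for dz in (-.008,.0205): print(dz,((proj("side",[p+[0,0,dz]+s*h*r[:,1]+q*.0095*r[:,0] for s in(-1,1) for q in (-1,1)])-[290,255])*4).round(0).tolist())
```

```text
0.06381378620304758 [ 0.46503939 -0.35036952  0.09998766]
-0.008 [[293.0, 292.0], [279.0, 323.0], [139.0, 242.0], [123.0, 270.0]]
0.0205 [[297.0, 249.0], [283.0, 279.0], [140.0, 198.0], [124.0, 227.0]]
```

```bash
python3 -m jog '[[[1,0,0,0,-0.01],[1,0,0,0,-0.01],[1,0,0,0,-0.01],[1,0,0,0,-0.01]]]'|egrep 'pos|t_force|open'
python3 go.py '[.464,-.3525,-.0025,3.6216]'
```

```text
tool_pos: [0.4657, -0.3499, 0.1006]
contact_force: [-0.3, 0.2, -0.7]
opening: 0.0892
t 10.3667 pos [ 0.4657 -0.3499  0.1006] yaw -2.655 F [-0.3  0.2 -0.7] need [ 0.0027 -0.0015  0.1031] turn 0.007 dist 0.103
```

```bash
python3 -m jog '[[[1,0.001,-0.001,0.02,0],[1,0.0025,-0.0015,0.04,0],[1,0.0025,-0.0015,0.055,0],[1,0.0025,-0.0015,0.06,0],[1,0.0025,-0.0015,0.06,0]]]'|egrep 'pos|t_force|open'
python3 -m jog '[[[1,0,0,0.012,0],[1,0,0,0.024,0],[1,0,0,0.036,0],[1,0,0,0.043,0],[1,0,0,0.043,0]]]'|egrep 'pos|t_force|open'
python3 go.py '[.464,-.3525,-.0025,3.6216]'
```

```text
tool_pos: [0.463, -0.3523, 0.0392]
contact_force: [-0.2, 0.3, 0.6]
opening: 0.092
tool_pos: [0.4633, -0.3528, -0.0032]
contact_force: [-0.0, 0.7, -0.7]
opening: 0.0917
t 11.2 pos [ 0.4633 -0.3528 -0.0032] yaw -2.656 F [-0.   0.7 -0.7] need [-0.0008 -0.0001 -0.0007] turn 0.005 dist 0.001
```

Now close on the block.

```bash
python3 -m jog '[[[-1,0,0,0,0],[-1,0,0,0,0],[-1,0,0,0,0],[-1,0,0,0,0],[-1,0,0,0,0]]]' 45|egrep 'pos|t_force|open|grip'
python3 -m jog '[[[-1,0,0,0,0],[-1,0,0,0,0],[-1,0,0,0,0]]]' 45|egrep 'pos|t_force|open|grip'
```

```text
tool_pos: [0.4637, -0.3535, -0.0021]
contact_force: [0.3, -0.6, -1.2]
opening: 0.0629
grip_force: 0.0
tool_pos: [0.4636, -0.3534, -0.0024]
contact_force: [-0.6, 0.5, 2.0]
opening: 0.0539
grip_force: 45.0
```

```bash
python3 -m jog '[[[-1,0,0,-0.01,0],[-1,0,0,-0.035,0],[-1,0,0,-0.07,0],[-1,0,0,-0.1,0],[-1,0,0,-0.105,0]]]'|egrep 'pos|t_force|open|grip'
python3 go.py '[.44,.266,.10,3.0526]'
```

```text
tool_pos: [0.4655, -0.3552, 0.1081]
contact_force: [0.6, -0.4, -2.5]
opening: 0.0539
grip_force: 45.0
t 12.2833 pos [ 0.4655 -0.3552  0.1081] yaw -2.656 F [ 0.6 -0.4 -2.5] need [-0.2673  0.5614  0.0041] turn 0.574 dist 0.622
```

```bash
python3 -m jog '[[[-1,-0.01,0.02,0,0.04],[-1,-0.026,0.055,0,0.08],[-1,-0.043,0.09,0,0.12],[-1,-0.06,0.126,0,0.16],[-1,-0.077,0.162,0,0.2]]]'|egrep 'pos|t_force'
python3 go.py '[.44,.266,.10,3.0526]'
```

```text
tool_pos: [0.4548, -0.1721, 0.1017]
contact_force: [0.7, -0.6, -3.1]
t 12.7 pos [ 0.4548 -0.1721  0.1017] yaw -2.859 F [ 0.7 -0.6 -3.1] need [-0.1079  0.4249  0.0022] turn 0.371 dist 0.438
```

```bash
python3 -m jog '[[[-1,-0.01,0.038,0,0.04],[-1,-0.02,0.076,0,0.08],[-1,-0.03,0.114,0,0.12],[-1,-0.04,0.152,0,0.16],[-1,-0.05,0.19,0,0.2]]]'|egrep 'pos|t_force'
python3 go.py '[.44,.266,.10,3.0526]'
```

```text
tool_pos: [0.4493, 0.0243, 0.102]
contact_force: [0.5, -0.0, -3.8]
t 13.1167 pos [0.4493 0.0243 0.102 ] yaw -3.059 F [ 0.5 -0.  -3.8] need [-0.0107  0.2417  0.0021] turn 0.172 dist 0.242
```

```bash
python3 -m jog '[[[-1,-0.002,0.038,0,0.04],[-1,-0.004,0.076,0,0.08],[-1,-0.006,0.114,0,0.12],[-1,-0.008,0.152,0,0.16],[-1,-0.01,0.185,0,0.172]]]'|egrep 'pos|t_force'
python3 -m jog '[[[-1,0,0.025,0,0],[-1,0,0.045,0,0],[-1,0,0.055,0,0],[-1,0,0.055,0,0],[-1,0,0.055,0,0]]]'|egrep 'pos|t_force'
python3 go.py '[.4556,.2658,.02,3.0526]'
python3 - <<'E'
from h import *
t=snap("top","p_top.png"); s=snap("side","p_side.png")
# light-strip of block: dump candidate blobs by colour
for n,im in(("top",t),("side",s)):
    h=cv2.cvtColor(im,cv2.COLOR_RGB2HSV); m=cv2.inRange(h,(10,50,120),(25,140,255))
    o=robot.observe(); c=proj(n,[o["tool_pos"]+[.1,-.01,.06]])[0].astype(int); w=60
    y0,x0=max(0,c[1]-w),max(0,c[0]-w); k,l,st,cc=cv2.connectedComponentsWithStats(m[y0:c[1]+w,x0:c[0]+w]); print(n,c,[((cc[i]+[x0,y0]).round(1).tolist(),st[i,2:].tolist()) for i in range(1,k) if st[i,4]>60])
E
```

```text
tool_pos: [0.4434, 0.2097, 0.1019]
contact_force: [1.1, 0.3, -4.0]
tool_pos: [0.4489, 0.2618, 0.1018]
contact_force: [0.2, 0.4, -3.3]
t 13.95 pos [0.4489 0.2618 0.1018] yaw 3.056 F [ 0.2  0.4 -3.3] need [-0.0065  0.0046  0.0818] turn 0.003 dist 0.082
top [159 253] [([190.4, 195.7], [61, 8, 381]), ([200.1, 205.8], [42, 5, 103]), ([199.3, 216.8], [44, 14, 348]), ([160.2, 258.1], [28, 20, 435])]
side [209 150] [([248.0, 157.0], [52, 89, 1934]), ([195.6, 155.2], [58, 75, 1703]), ([156.2, 184.1], [27, 62, 758])]
```

Run:
```python
from h import *
t=cv2.imread('pics/p_top.png'); h=cv2.cvtColor(t,cv2.COLOR_BGR2HSV); m=cv2.inRange(h,(10,50,120),(25,140,255)); m[:240]=0;m[280:]=0;m[:,:140]=0;m[:,182:]=0
c=max(cv2.findContours(m,0,1)[0],key=cv2.contourArea); b=cv2.boxPoints(cv2.minAreaRect(c)); print(b.round(1).tolist())
o=robot.observe(); z=.048+o["tool_pos"][2]+.0024; P=plane("top",b,z); P=P[np.argsort(-P[:,0])]; 
print(P.round(4).tolist()); e=P[:2].mean(0); q=P[2:].mean(0); print("end",e,"strip",np.linalg.norm(e-q),"width",np.linalg.norm(P[0]-P[1]))
v=P[0]-P[1]; v*=np.sign(v[1]); print("yaw end",np.arctan2(v[1],v[0])-np.pi/2,"axis",np.arctan2(*(e-q)[[1,0]]))
p=o["tool_pos"]; y=o["tool_rot"][2]-np.pi; print(p,y); d=(e-p)[:2]; print("end in grasp frame", [d@[np.cos(y),np.sin(y)], d@[-np.sin(y),np.cos(y)]])
```

```text
[[146.39999389648438, 265.0], [148.5, 247.89999389648438], [174.1999969482422, 251.1999969482422], [172.10000610351562, 268.29998779296875]]
[[0.5621, 0.2802, 0.1525], [0.5565, 0.2239, 0.1525], [0.5253, 0.2811, 0.1525], [0.5199, 0.2252, 0.1525]]
end [0.55932548 0.25202888 0.1524807 ] strip 0.03671241902874814 width 0.05655655632086926
yaw end -0.09870153890021238 axis -0.029711284548895177
[0.44921579 0.26104091 0.1020807 ] -0.08771719816928858
end in grasp frame [np.float64(0.11047585016596966), np.float64(0.0006687521461118377)]
```

```bash
python3 go.py '[.4656,.2649,.022,3.0526]'
python3 -m jog '[[[-1,-0.008,0.002,0.012,0.003],[-1,-0.016,0.0045,0.028,0.003],[-1,-0.016,0.0045,0.046,0.003],[-1,-0.016,0.0045,0.062,0.003],[-1,-0.016,0.0045,0.07,0.003]]]'|egrep 'pos|t_force'
python3 go.py '[.4656,.2649,.020,3.0526]'
```

```text
t 14.05 pos [0.4492 0.261  0.1021] yaw 3.054 F [ 0.3 -0.7 -3.2] need [-0.0161  0.0053  0.0801] turn 0.001 dist 0.082
tool_pos: [0.465, 0.2636, 0.0306]
contact_force: [-0.8, 0.2, -3.4]
t 14.4667 pos [0.465  0.2636 0.0306] yaw 3.05 F [-0.8  0.2 -3.4] need [-0.0005  0.0014  0.0106] turn -0.003 dist 0.011
```

```bash
python3 -m jog '[[[-1,0,0.001,0.003,0],[-1,0,0.001,0.006,0],[-1,0,0.001,0.008,0],[-1,0,0.001,0.009,0],[-1,0,0.001,0.009,0]]]'|egrep 'pos|t_force'
python3 -m jog '[[[-1,0,0,0.001,0],[-1,0,0,0.002,0],[-1,0,0,0.003,0],[-1,0,0,0.003,0],[-1,0,0,0.003,0]]]'|egrep 'pos|t_force'
```

```text
tool_pos: [0.4662, 0.2665, 0.0239]
contact_force: [-0.3, 0.4, -2.9]
tool_pos: [0.4659, 0.2665, 0.0204]
contact_force: [1.1, -0.1, -4.1]
```

```bash
python3 -m jog '[[[-1,0,-0.001,0.001,0],[-1,0,-0.001,0.002,0],[-1,0,-0.001,0.002,0],[-1,0,-0.001,0.002,0]]]'|egrep 'pos|t_force'
python3 -m jog '[[[-1,0,0,0.001,0],[-1,0,0,0.001,0],[-1,0,0,0.001,0]]]'|egrep 'pos|t_force'
```

```text
tool_pos: [0.4658, 0.2654, 0.0183]
contact_force: [0.4, 0.7, -2.5]
tool_pos: [0.466, 0.2655, 0.0176]
contact_force: [-0.1, -0.5, -1.2]
```

```bash
python3 -m jog '[[[-1,-0.008,0,0.0005,0],[-1,-0.018,0,0.0005,0],[-1,-0.028,0,0.0005,0],[-1,-0.038,0,0.0005,0],[-1,-0.044,0,0.0005,0]]]'|egrep 'pos|t_force|tool_rot'
python3 -m jog '[[[-1,-0.001,0,0,0],[-1,-0.002,0,0,0],[-1,-0.003,0,0,0],[-1,-0.003,0,0,0],[-1,-0.003,0,0,0]]]'|egrep 'pos|t_force|tool_rot'
```

```text
tool_pos: [0.511, 0.2615, 0.0176]
tool_rot: [3.141, 0.001, 3.051]
contact_force: [-4.2, 0.5, 8.2]
tool_pos: [0.5132, 0.2613, 0.0176]
tool_rot: [3.141, 0.001, 3.052]
contact_force: [-2.9, -0.0, 7.5]
```

```bash
for i in 1; do
python3 -m jog '[[[-1,-0.001,0,0,0],[-1,-0.002,0,0,0],[-1,-0.003,0,0,0],[-1,-0.003,0,0,0]]]'|egrep 'pos|t_force'
python3 -m jog '[[[-1,-0.001,0,0,0],[-1,-0.002,0,0,0],[-1,-0.002,0,0,0]]]'|egrep 'pos|t_force'
done
```

```text
tool_pos: [0.5161, 0.2611, 0.0176]
contact_force: [-2.9, 0.1, 6.8]
tool_pos: [0.5181, 0.2609, 0.0176]
contact_force: [-3.5, 0.9, 8.2]
```

```bash
python3 -m jog '[[[-1,-0.001,0,0,0],[-1,-0.002,0,0,0],[-1,-0.002,0,0,0]]]'|egrep 'pos|t_force'
python3 -m jog '[[[-1,-0.001,0,0,0],[-1,-0.001,0,0,0],[-1,-0.001,0,0,0]]]'|egrep 'pos|t_force'
```

```text
tool_pos: [0.5201, 0.2607, 0.0176]
contact_force: [-3.6, 0.4, 7.0]
tool_pos: [0.5211, 0.2606, 0.0176]
contact_force: [-4.1, 0.1, 7.2]
```

```bash
python3 -m jog '[[[-1,-0.001,0,0,0],[-1,-0.001,0,0,0],[-1,-0.001,0,0,0]]]'|egrep 'pos|t_force'
python3 -m jog '[[[-1,-0.001,0,0,0],[-1,-0.001,0,0,0],[-1,-0.001,0,0,0]]]'|egrep 'pos|t_force'
```

```text
tool_pos: [0.5212, 0.2606, 0.0176]
contact_force: [-6.8, 0.6, 8.6]
tool_pos: [0.5212, 0.2606, 0.0176]
contact_force: [-9.6, 1.0, 11.6]
```

```bash
python3 -m jog '[[[-1,0,0.001,0,0],[-1,0,0.002,0,0],[-1,0,0.003,0,0],[-1,0,0.003,0,0]]]'|egrep 'pos|t_force'
python3 -m jog '[[[-1,0,0.001,0,0],[-1,0,0.002,0,0],[-1,0,0.002,0,0]]]'|egrep 'pos|t_force'; python3 -c "
from h import *;print(robot.observe()['torque'],robot.observe()['tool_rot'])"
```

```text
tool_pos: [0.5212, 0.2614, 0.0176]
contact_force: [-10.7, -8.0, 14.6]
tool_pos: [0.5214, 0.2631, 0.0176]
contact_force: [-10.7, -10.1, 14.7]
[-1.61398867  1.43992422 -0.70582646] [-3.13793671 -0.00418585  3.05036115]
```

```bash
python3 -m jog '[[[-1,0,0.001,-0.001,0],[-1,0,0.002,-0.001,0],[-1,0,0.002,-0.001,0],[-1,0,0.002,-0.001,0]]]'|egrep 'pos|t_force'
python3 -m jog '[[[-1,0,0.001,0,0],[-1,0,0.001,0,0],[-1,0,0.001,0,0]]]'|egrep 'pos|t_force'; python3 -c "
from h import *;print(robot.observe()['torque'],robot.observe()['tool_rot'])"
```

```text
tool_pos: [0.5217, 0.266, 0.0176]
contact_force: [-7.5, -4.9, 6.7]
tool_pos: [0.5218, 0.2669, 0.0176]
contact_force: [-8.5, -5.3, 7.4]
[-0.80779411  1.03380301 -0.55741119] [-3.13919506 -0.00406616  3.05043917]
```

```bash
for i in 1; do
python3 -m jog '[[[-1,0,0.001,0,0],[-1,0,0.001,0,0],[-1,0,0.001,0,0]]]'|egrep 'pos|t_force'
python3 -m jog '[[[-1,0,0.001,0,0],[-1,0,0.001,0,0],[-1,0,0.001,0,0]]]'|egrep 'pos|t_force'
python3 -m jog '[[[-1,0,0.001,0,0],[-1,0,0.001,0,0],[-1,0,0.001,0,0]]]'|egrep 'pos|t_force'
done; python3 -c "
from h import *;print(robot.observe()['torque'],robot.observe()['tool_rot'])"
```

```text
tool_pos: [0.5219, 0.268, 0.0177]
contact_force: [-7.9, -4.5, 5.1]
tool_pos: [0.522, 0.2689, 0.0176]
contact_force: [-7.9, -4.1, 6.3]
tool_pos: [0.5221, 0.27, 0.0176]
contact_force: [-8.1, -4.9, 7.1]
[-0.80138305  0.89077484 -0.57726899] [-3.13925559 -0.00396422  3.05046512]
```

```bash
python3 -m jog '[[[-1,0,0.001,0,0],[-1,0,0.001,0,0],[-1,0,0.001,0,0]]]'|egrep 'pos|t_force'
python3 -m jog '[[[-1,0,0.001,0,0],[-1,0,0.001,0,0],[-1,0,0.001,0,0]]]'|egrep 'pos|t_force'
python3 -m jog '[[[-1,0,0.001,0,0],[-1,0,0.001,0,0],[-1,0,0.001,0,0]]]'|egrep 'pos|t_force'
```

```text
tool_pos: [0.5221, 0.2701, 0.0176]
contact_force: [-8.8, -8.4, 7.7]
tool_pos: [0.5221, 0.2701, 0.0177]
contact_force: [-8.8, -12.3, 9.2]
tool_pos: [0.5221, 0.2701, 0.0177]
contact_force: [-8.2, -16.4, 10.3]
```

```bash
python3 -m jog '[[[-1,-0.001,0,0,0],[-1,-0.002,0,0,0],[-1,-0.002,0,0,0],[-1,-0.002,0,0,0],[-1,-0.002,0,0,0]]]'|egrep 'pos|t_force'
python3 -m jog '[[[-1,-0.001,0.001,0,0],[-1,-0.001,0.001,0,0],[-1,-0.001,0.001,0,0],[-1,-0.001,0.001,0,0],[-1,-0.001,0.001,0,0]]]'|egrep 'pos|t_force|grip|open'
python3 -m jog '[[[-1,0,0,0,0],[-1,0,0,0,0],[-1,0,0,0,0],[-1,0,0,0,0],[-1,0,0,0,0]]]'
python3 - <<'E'
from h import *
o=robot.observe();print(o['torque'],o['tool_rot'])
t=snap("top","f_top.png"); h=cv2.cvtColor(t,cv2.COLOR_RGB2HSV); m=cv2.inRange(h,(10,50,120),(25,140,255)); m[:190]=0;m[290:]=0;m[:,:130]=0;m[:,190:]=0
for c in cv2.findContours(m,0,1)[0]:
    if cv2.contourArea(c)>30:
        b=cv2.boxPoints(cv2.minAreaRect(c)); print(plane("top",b,.068).round(4).tolist())
E
```

```text
tool_pos: [0.5219, 0.2701, 0.0177]
contact_force: [-15.3, -16.0, 14.7]
tool_pos: [0.5219, 0.2701, 0.0177]
contact_force: [-19.4, -18.8, 18.2]
opening: 0.0536
grip_force: 45.1
time: 22.22
tool_pos: [0.5219, 0.2701, 0.0177]
tool_rot: [-3.132, -0.011, 3.051]
contact_force: [-20.2, -19.0, 19.2]
opening: 0.0543
grip_force: 45.1
[-3.07435993  2.58869141 -0.57024313] [-3.13226257 -0.01142979  3.05082174]
[[0.5991, 0.2892, 0.068], [0.6353, 0.288, 0.068], [0.629, 0.2325, 0.068], [0.5931, 0.234, 0.068]]
[[0.6555, 0.2583, 0.068], [0.6562, 0.2251, 0.068], [0.6442, 0.2241, 0.068], [0.6435, 0.2572, 0.068]]
[[0.7134, 0.3049, 0.068], [0.7147, 0.2303, 0.068], [0.6975, 0.2288, 0.068], [0.6962, 0.3031, 0.068]]
```

```bash
python3 -c "
from cell import robot; print(robot.hand_in())"
```

```text
the job is handed in; nothing more can be done
None
```

I pressed keys 1, 3 and 4 right down in order, then gripped the long block and seated it in the marker's corner. I handed in at about 22 s with it still held at roughly 20 N on each axis (measured at the wrist), and no verdict came back.

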